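# Open a tamper-capped scent tester and hold its cap for the customer

### The job

A customer wants to smell the scent tester flask that stands on the cork coaster. Seat that flask squarely down in the square pocket of the marble stand so that it cannot turn; its tamper-resistant cap may be right- or left-handed, so find out by trying which way it unscrews, about a quarter turn, and lift it straight off. Finish still holding the cap upright about a hand's width (8 to 10 cm) above the open flask, so that drips fall back in, with the flask left seated, and the other flask and everything else on the table left where they are.

Things in the scene. Friction and masses are not known exactly. Their poses are not given: they have to be found in the camera images.
- flask_a: square amber-glass tester flask, blank white label on its -x side, loose, 0.24 to 0.4 kg; body 52 x 52 x 42 mm, edges rounded 5 mm; flat shoulder at 42 mm, round neck hidden in the cap, 71 mm tall with cap. Origin: centre of the underside, z up, x and y square to the sides. The two flasks look alike, either may be on the cork coaster; one thread is right-, one left-handed; which is which is not known beforehand
- flask_b: square amber-glass tester flask, blank white label on its -x side, loose, 0.24 to 0.4 kg; body 52 x 52 x 42 mm, edges rounded 5 mm; flat shoulder at 42 mm, round neck hidden in the cap, 71 mm tall with cap. Origin: centre of the underside, z up, x and y square to the sides. The two flasks look alike, either may be on the cork coaster; one thread is right-, one left-handed; which is which is not known beforehand
- cap_a: black ribbed cap with brass top, screwed on flask_a: 41 mm wide, 28 mm tall, 30 g. Origin: centre of lower rim, z up; home = 43 mm above flask's underside. Three inner lugs lie under ramps on the neck. Right way: turns easily (under 0.4 N m), does not climb, lifts off between 58 and 90 degrees (stop at 90). Wrong way: firm stop in 2 degrees plus flask's play, moment soon over 0.5 N m; pulled up while on, it lifts the flask
- cap_b: black ribbed cap with brass top, screwed on flask_b: 41 mm wide, 28 mm tall, 30 g. Origin: centre of lower rim, z up; home = 43 mm above flask's underside. Three inner lugs lie under ramps on the neck. Right way: turns easily (under 0.4 N m), does not climb, lifts off between 58 and 90 degrees (stop at 90). Wrong way: firm stop in 2 degrees plus flask's play, moment soon over 0.5 N m; pulled up while on, it lifts the flask
- stand: white marble tester stand, fixed: slab 24 mm high, 92 mm wide (y), from 46 mm in front (-x) to 104 mm behind (+x) its origin, with a flat brass cap dish (54 mm wide, 4 mm high) 74 mm behind. Origin: at table level below the centre of the square pocket, z up, x and y square to the pocket
- pocket (a point): centre of the pocket's felt floor, 14 mm above the stand's origin, axes as the stand's. Pocket 56 x 56 mm, 10 mm deep, 4 mm chamfer at its mouth: 2 mm of room each side of a flask, which goes in in any of the four square positions and can then turn only a few degrees (about 5 either way)
- cork_coaster: light brown round cork coaster, 96 mm diameter, 4 mm thick, fixed; the flask to open stands on it. Origin: centre of its underside
- slate_coaster: dark grey round slate coaster, 96 mm diameter, 4 mm thick, fixed; the other flask stands on it. Origin: centre of its underside
- jar_tester_0: bystander: open tester candle in a glass, 67 mm diameter, 74 mm tall, near the front between stand and coasters. Origin: centre of the underside
- jar_green_20: bystander: green-cream candle jar with lid, 69 mm diameter, 82 mm tall, at the left. Origin: centre of the underside
- wax_tin: bystander: flat golden tin, 61 x 88 x 22 mm, at the right behind the stand. Origin: centre of the underside

How it is judged:
By the outcome, as a careful person would: the job done as asked, in the order asked, and still so for the second after the job is handed in, while the arm keeps its last pose, push and grip.
It also fails if it takes over 67 s, if anything falls off the work surface, if the arm or the gripper's body presses on something with over 40 N, if the wrist force passes 120 N, or if a joint passes its speed limit or range.

### The arm

A 6-joint arm with a two-finger parallel gripper is mounted at the origin on a cart in front of the work surface, level with it; the furniture and walls round the work are solid. World frame = base frame: x ahead of the robot, y to its left, z up, the work surface at z = 0. Lengths are in m, angles in rad, forces in N, time in s.
With the tool pointing down it reaches from about 0.375 to 0.9 m from the base axis. Payload 3.1 kg.
Tool frame: the origin (TCP) lies at the very end of the fingers, on their centre line; the grasp point (between the pads) lies 19 mm behind it; z points along the fingers, y is the line along which they close (so a half turn about z gives the same grasp; the last joint's range is limited). The gripper opens to 87 mm and grips with 3 to 60 N. Pads are 19 mm wide; open, the fingers measure 117 mm over their backs; the gripper's body (75 mm by 190 mm) begins 51 mm behind the grasp point.
Start: joints at [1.115, 0.527, 1.433, -0, 1.181, -0.178], TCP at [0.171, 0.601, 0.223] pointing down, gripper open.
Joint ranges: [-3.08, 3.08], [-0.75, 2.2], [0.22, 2.44], [-1.43, 4.57], [0, 2.65], [-2.85, 2.85]. Speed limits (rad/s): [2.79, 2.79, 3.14, 3.14, 3.14, 3.14].

### API

Orientations are given as a unit quaternion [x, y, z, w].
In Python, from rig import status, viewer, robot gives the robot as it stands.
- The arm moves only by the tool arm_command, never from a script. Its arguments are lists of equal length, an entry for each row: "delta_rot": the turn, a rotation vector about the tool's x, y, z in degrees, a list of three; "delta_pos": the shift along the tool's x, y, z in m, a list of three; "gripper": the closure, from -1 (fully open) to 1 (shut). In form: {"delta_rot": [[rx, ry, rz], ...], "delta_pos": [[dx, dy, dz], ...], "gripper": [gripper, ...]}. A call has 1 to 12 rows; each row is the pose to reach, as a shift and turn from the pose commanded when the call began, along the tool's axes at that moment; what a row does not reach only later rows make up. A row lasts 1/12 s, in which the tool goes at most 41.7 mm and 7.16 degrees, less where a joint would pass 70% of its speed; a pose out of reach is approached as far as the arm can. A call with a gripper value outside its range is refused whole. The fingers move at their own pace and stop on an object; "grip_force" is the grip in N (left out, the last holds). Time passes only in rows, so rows that repeat a pose let the fingers close. It gives the time, the measured TCP pose, the force, the opening and the grip force at its end, in the units of the state.
- status.get_obs(): the state, without advancing time (a new reading comes with each control period).
- viewer.camera(name): name is "scene" or "top" or "wrist"; returns a dict with "pixels" (400x640x3 uint8, blue, green, red), "fx", "fy", "cx", "cy" (pixels), "pose" (4x4, takes a point from camera to world coordinates); the wrist camera has in their place "mount" (4x4, takes a point from camera to tool coordinates, whose origin is the TCP and whose axes are the flange's). Camera axes: x right, y down, z forward; pixel columns grow to the right and rows downward; lengths in m; the calibration is good to about 2 mm. A picture is of the moment at which its call begins: read the wrist's pose just before it. There is no depth.
- robot.hand_in(): hands the job in; it is judged then, once.
The state is a dict: "time": time; "q": joint angles; "joint_velocities": joint speeds; "joint_torque": joint torques, N m; "position": TCP position; "tool_rot": TCP orientation; "ft_force": force on the tool from outside, world axes, zero at the start; "moment": the same for the moment, N m; "grip_width": finger opening in m; "grip_force": force on a finger pad.
Only numpy, scipy, OpenCV 4.12 (cv2) and the standard library are available. Lean on these libraries where they do the work, as an engineer would, in place of code of your own. Each camera call takes 0.05 s, during which the arm holds its last target. There are 200 camera calls.

## Working session

There is one attempt and no reset: what is moved stays moved. The work goes in short steps, Python scripts to look and compute and a tool call to move; the robot and the scene stay as the last step left them, time stands still between calls to the robot, and variables do not carry over. Pictures are saved under pics/ and viewed, at most 10 in all, crops included, and the job is handed in when it is done.

Besides the shell and the picture viewer there is one more tool, called after ">>>" in YAML: its name, and indented under it one key for each argument. arm_command: Moves the arm, as the interface text tells. Its arguments: {"type":"object","properties":{"delta_rot":{"type":"array","items":{"type":"array","items":{"type":"number"}}},"delta_pos":{"type":"array","items":{"type":"array","items":{"type":"number"}}},"gripper":{"type":"array","items":{"type":"number"}},"grip_force":{"type":"number"}},"required":["delta_rot","delta_pos","gripper"]}

```bash
mkdir -p pics; ls
cat > h.py <<'E'
import numpy as np, cv2
from rig import status, viewer, robot
from scipy.spatial.transform import Rotation as R
def grab(n,save=None):
    o=status.get_obs(); c=viewer.camera(n)
    if n=="wrist":
        T=np.eye(4);T[:3,:3]=R.from_quat(o["tool_rot"]).as_matrix();T[:3,3]=o["position"]
        c["pose"]=T@np.array(c["mount"])
    c["pose"]=np.array(c["pose"])
    if save: cv2.imwrite("pics/"+save,c["pixels"])
    return c
def ray(c,u,v,z):
    d=c["pose"][:3,:3]@np.array([(u-c["cx"])/c["fx"],(v-c["cy"])/c["fy"],1]);p=c["pose"][:3,3]
    return p+d*(z-p[2])/d[2]
def proj(c,P):
    q=np.linalg.inv(c["pose"])@np.append(P,1); return c["fx"]*q[0]/q[2]+c["cx"],c["fy"]*q[1]/q[2]+c["cy"]
E
python3 - <<'E'
from h import *
o=status.get_obs(); print(o)
for n in("top","scene"):
    c=grab(n,n+"0.png"); print(n,c["fx"],c["cx"],c["cy"],c["pose"].round(3).tolist())
E
```

```text
pics
{'time': 0.0, 'q': array([ 1.11550941e+00,  5.28485328e-01,  1.43388040e+00, -3.45013492e-05,
        1.18137333e+00, -1.78476973e-01]), 'joint_velocities': array([-5.39139149e-04, -4.32591944e-04,  1.24245328e-03, -1.87900618e-04,
        8.84198850e-05, -1.25135228e-03]), 'joint_torque': array([-3.10148152e-04, -4.40039027e+01, -1.76599056e+01,  6.33459887e-02,
        5.81306848e-02, -1.66247028e-04]), 'position': array([0.17045199, 0.60056198, 0.22156681]), 'tool_rot': array([ 1.37956932e-01,  9.90437647e-01, -1.02474292e-03, -3.19258605e-04]), 'ft_force': array([-0.72298478, -0.19894635, -0.1819978 ]), 'moment': array([ 0.0359286 , -0.05507239, -0.04815058]), 'grip_force': 0.0, 'grip_width': 0.08672676972787992}
top 432.95203744419746 330.9731671166412 207.108167005454 [[-0.028, -0.998, 0.062, 0.46], [-0.999, 0.029, 0.023, 0.002], [-0.025, -0.062, -0.998, 1.147], [0.0, 0.0, 0.0, 1.0]]
scene 370.23571757511235 321.72998269814104 202.35879657376057 [[0.763, -0.326, 0.558, 0.027], [-0.646, -0.392, 0.655, -0.582], [0.005, -0.86, -0.51, 0.554], [0.0, 0.0, 0.0, 1.0]]
```

View pics/top0.png

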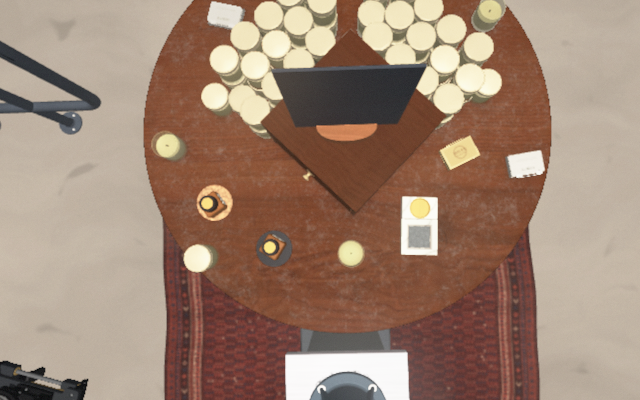

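View pics/scene0.png

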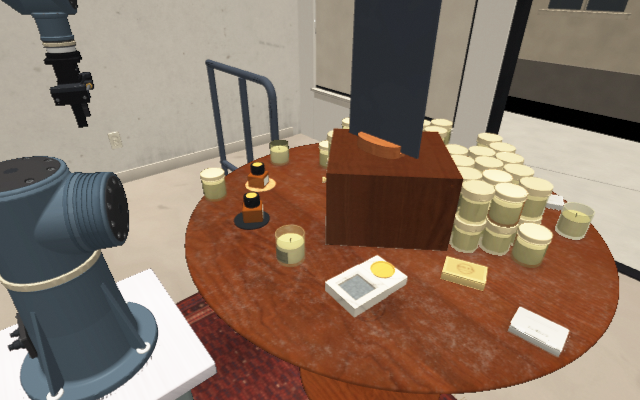

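Run:
```python
from h import *
c=grab("top"); im=c["pixels"]; hsv=cv2.cvtColor(im,cv2.COLOR_BGR2HSV)
def cen(m,x0,y0,x1,y1,z,name):
    s=np.zeros_like(m); s[y0:y1,x0:x1]=m[y0:y1,x0:x1]
    cs=cv2.findContours(s,0,2)[0]; k=max(cs,key=cv2.contourArea)
    r=cv2.minAreaRect(k); b=cv2.boxPoints(r)
    P=np.array([ray(c,*p,z)[:2] for p in b])
    print(name,np.round(r[0],1),"ctr",ray(c,*r[0],z).round(4),"sides",np.linalg.norm(np.diff(P,axis=0),axis=1).round(4),"ang",np.degrees(np.arctan2(*(P[1]-P[0])[::-1])).round(1)%90)
yel=cv2.inRange(hsv,(18,140,150),(35,255,255))
cen(yel,195,190,222,218,.075,"capcork"); cen(yel,258,235,285,262,.075,"capslate"); cen(yel,405,195,432,222,.028,"dish")
white=cv2.inRange(hsv,(0,0,170),(180,60,255)); cen(white,395,190,445,262,.024,"slab")
grey=cv2.inRange(hsv,(0,0,60),(180,70,165)); cen(grey,403,218,437,252,.014,"pocket")
cork=cv2.inRange(hsv,(5,60,120),(25,200,255));cen(cork,190,180,238,226,.004,"cork")
for n,u,v in(("tester",350,253),):print(n,ray(c,u,v,.07))
print("cabinet near corner if z=.2/.25",ray(c,353,213,0),ray(c,353,213,.2), ray(c,262,122,.2),ray(c,445,122,.2))
z=im[185:265,180:300]; z=cv2.resize(z,None,fx=6,fy=6,interpolation=2); cv2.imwrite("pics/z1.png",z)
s=grab("scene")
# cabinet vertical edge at scene (328,243) bottom & (329,160)?
print(ray(s,329,240,0), ray(s,447,243,0))
```

```text
Traceback (most recent call last):
ValueError: max() iterable argument is empty
```

```bash
cat > m.py <<'E'
from h import *
def cen(c,m,x0,y0,x1,y1,z,name):
    s=np.zeros_like(m); s[y0:y1,x0:x1]=m[y0:y1,x0:x1]
    cs=cv2.findContours(s,0,2)[0]
    if not cs: print(name,"none");return
    k=max(cs,key=cv2.contourArea)
    r=cv2.minAreaRect(k); b=cv2.boxPoints(r)
    P=np.array([ray(c,*p,z)[:2] for p in b])
    print(name,np.round(r[0],1),"ctr",ray(c,*r[0],z).round(4),"sides",np.linalg.norm(np.diff(P,axis=0),axis=1).round(4)[:2],"ang",np.degrees(np.arctan2(*(P[1]-P[0])[::-1])).round(1)%90)
E
python3 - <<'E'
from m import *
c=grab("top"); im=c["pixels"]; hsv=cv2.cvtColor(im,cv2.COLOR_BGR2HSV)
for u,v in((207,203),(270,247),(420,208),(419,237),(226,210),(404,215)):print(u,v,hsv[v,u])
yel=cv2.inRange(hsv,(18,150,170),(35,255,255))
cen(c,yel,195,190,222,218,.075,"capcork"); cen(c,yel,258,235,285,262,.075,"capslate"); cen(c,yel,405,195,432,222,.028,"dish")
white=cv2.inRange(hsv,(0,0,170),(180,60,255)); cen(c,white,395,190,445,262,.024,"slab")
grey=cv2.inRange(hsv,(0,0,60),(180,90,165)); cen(c,grey,403,218,437,252,.014,"pocket")
cork=cv2.inRange(hsv,(5,60,180),(17,200,255));cen(c,cork,190,180,238,226,.004,"cork")
print("tester",ray(c,350,253,.07))
print("cabinet",ray(c,353,213,0),ray(c,353,213,.2), ray(c,262,122,.2),ray(c,445,122,.2))
z=im[185:265,180:300]; z=cv2.resize(z,None,fx=6,fy=6,interpolation=2); cv2.imwrite("pics/z1.png",z)
s=grab("scene")
print(ray(s,329,240,0), ray(s,447,243,0))
E
```

```text
207 203 [ 23 118 251]
270 247 [ 25 111 251]
420 208 [ 25 110 250]
419 237 [ 42   8 161]
226 210 [ 16 109 237]
404 215 [ 30   5 252]
capcork none
capslate none
dish none
slab [419.  225.5] ctr [ 0.4755 -0.1986  0.024 ] sides [0.0928 0.1519] ang 88.3
pocket [419.  236.5] ctr [ 0.4471 -0.1992  0.014 ] sides [0.0518 0.0492] ang 88.4
cork [214.5 202.5] ctr [0.5522 0.3376 0.004 ] sides [0.0942 0.0934] ang 88.3
tester [ 0.41170058 -0.01781605  0.07      ]
cabinet [ 0.51379702 -0.03021897  0.        ] [ 0.50435397 -0.02467978  0.2       ] [0.71300508 0.17147543 0.2       ] [ 0.69919108 -0.23336571  0.2       ]
[ 0.52764767 -0.02352535  0.        ] [ 0.74411892 -0.22078449  0.        ]
```

View pics/z1.png

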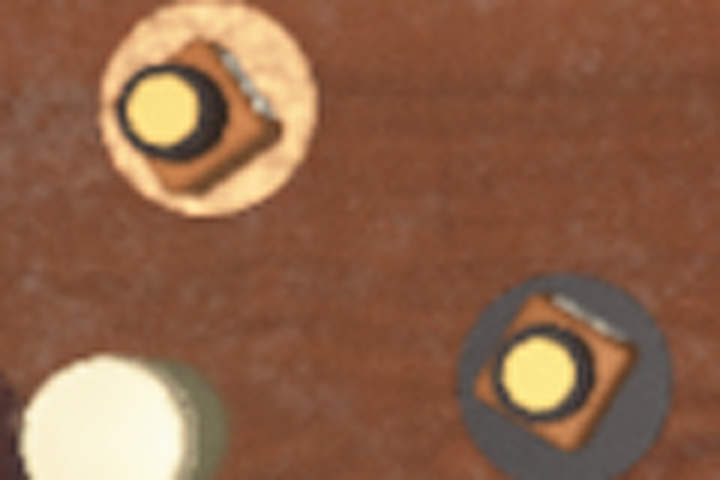

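```bash
cat >> h.py <<'E'
def goto(p,yaw):
    "print delta_pos, delta_rot for pointing-down tool with y axis at yaw deg (world), from current commanded~measured"
    o=status.get_obs(); A=R.from_quat(o["tool_rot"]); y=np.radians(yaw)
    Y=np.array([np.cos(y),np.sin(y),0]);Z=np.array([0,0,-1.]);X=np.cross(Y,Z)
    B=R.from_matrix(np.array([X,Y,Z]).T)
    print("dpos",A.inv().apply(np.array(p)-o["position"]).round(4),"drot",np.degrees((A.inv()*B).as_rotvec()).round(2),"pos",o["position"].round(4),"q",o["q"].round(2),"t",o["time"])
E
python3 - <<'E'
from m import *
c=grab("top"); hsv=cv2.cvtColor(c["pixels"],cv2.COLOR_BGR2HSV)
yel=cv2.inRange(hsv,(20,90,200),(30,255,255))
cen(c,yel,195,190,222,218,.075,"capcork"); cen(c,yel,258,235,285,262,.075,"capslate"); cen(c,yel,405,195,432,222,.028,"dish")
s=grab("scene"); 
for z in(.15,.2,.25): print(z,proj(s,[.51,-.028,z]))
o=status.get_obs();goto([.552,.338,.22],-52);print(grab("wrist")["mount"])
E
```

```text
capcork [206.5 203. ] ctr [0.5458 0.3368 0.075 ] sides [0.0227 0.0251] ang 88.3
capslate [269.5 247. ] ctr [0.432  0.1809 0.075 ] sides [0.0274 0.0247] ang 88.4
dish [419.8 207.8] ctr [ 0.521  -0.2016  0.028 ] sides [0.0476 0.0489] ang 43.2
0.15 (np.float64(325.40751056866577), np.float64(190.31514654617948))
0.2 (np.float64(325.6279174269227), np.float64(170.33728531395798))
0.25 (np.float64(325.8625992552076), np.float64(149.06552890729233))
dpos [-0.4387 -0.1488  0.0023] drot [-2.0000e-02  3.0000e-02  1.2614e+02] pos [0.1707 0.601  0.2223] q [ 1.12  0.53  1.43  0.    1.18 -0.18] t 0.35
[[-9.09302057e-05 -9.63973288e-01 -2.65999043e-01  7.27132572e-02]
 [ 9.99999930e-01  8.58238057e-06 -3.72946398e-04 -5.95638277e-04]
 [ 3.61793271e-04 -2.65999058e-01  9.63973221e-01 -1.62966523e-01]
 [ 0.00000000e+00  0.00000000e+00  0.00000000e+00  1.00000000e+00]]
```

>>> arm_command:
  delta_rot:
    - [0, 0, 7]
    - [0, 0, 14]
    - [0, 0, 21]
    - [0, 0, 28]
    - [0, 0, 35]
    - [0, 0, 42]
    - [0, 0, 49]
    - [0, 0, 56]
    - [0, 0, 63]
    - [0, 0, 70]
    - [0, 0, 77]
    - [0, 0, 84]
  delta_pos:
    - [-0.036, -0.012, 0]
    - [-0.072, -0.025, 0]
    - [-0.109, -0.037, 0]
    - [-0.145, -0.05, 0]
    - [-0.182, -0.062, 0]
    - [-0.218, -0.074, 0]
    - [-0.254, -0.087, 0]
    - [-0.291, -0.1, 0]
    - [-0.327, -0.112, 0.01]
    - [-0.363, -0.125, 0.02]
    - [-0.4, -0.138, 0.03]
    - [-0.433, -0.148, 0.04]
  gripper: [-1, -1, -1, -1, -1, -1, -1, -1, -1, -1, -1, -1]

```text
time: 1.4
position: [0.5488, 0.3386, 0.1823]
tool_rot: [0.767, 0.641, 0.0, 0.0]
ft_force: [0.4, 1.4, 0.6]
grip_width: 0.087
grip_force: 0.0
```

>>> arm_command:
  delta_rot:
    - [0, 0, 7]
    - [0, 0, 14]
    - [0, 0, 21]
    - [0, 0, 28]
    - [0, 0, 35]
    - [0, 0, 42]
    - [0, 0, 42]
  delta_pos:
    - [0, 0, 0]
    - [0, 0, 0]
    - [0, 0, 0]
    - [0, 0, 0]
    - [0, 0, 0]
    - [0, 0, 0]
    - [0, 0, 0]
  gripper: [-1, -1, -1, -1, -1, -1, -1]

```text
time: 1.98
position: [0.5469, 0.3404, 0.1825]
tool_rot: [0.945, 0.326, 0.0, 0.0]
ft_force: [0.3, 0.1, -0.5]
grip_width: 0.087
grip_force: 0.0
```

Run:
```python
from h import *
c=grab("wrist","w1.png"); goto([.546,.337,.17],-52); print(proj(c,[.546,.337,.075]),proj(c,[.546,.337,.046]))
print(c["pose"].round(3).tolist(),c["fx"])
```

```text
dpos [-0.0028  0.0022  0.0126] drot [0.   0.   0.28] pos [0.5469 0.3405 0.1826] q [ 0.38  0.6   1.42 -0.    1.12  1.29] t 2.0333
(np.float64(319.76094374499854), np.float64(200.34120987161157)) (np.float64(319.56222794608954), np.float64(193.08264589155274))
[[0.616, -0.76, -0.208, 0.603], [-0.788, -0.594, -0.164, 0.385], [0.001, 0.265, -0.964, 0.345], [0.0, 0.0, 0.0, 1.0]] 290.73910423270877
```

View pics/w1.png

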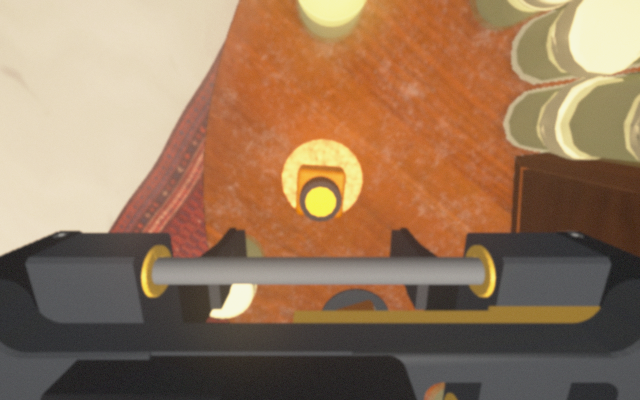

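Run:
```python
from m import *
im=cv2.imread("pics/w1.png"); z=cv2.resize(im[130:230,270:370],None,fx=6,fy=6,interpolation=2); cv2.imwrite("pics/w1z.png",z)
c=grab("wrist"); hsv=cv2.cvtColor(im,cv2.COLOR_BGR2HSV)
print(hsv[180,290],hsv[175,320],hsv[203,320])
yel=cv2.inRange(hsv,(20,120,180),(32,255,255)); cen(c,yel,300,180,342,222,.075,"cap")
```

```text
[ 29  91 247] [ 16 188 237] [ 30 162 247]
cap [320.  201.5] ctr [0.5452 0.3361 0.075 ] sides [0.0286 0.0291] ang 38.3
```

View pics/w1z.png

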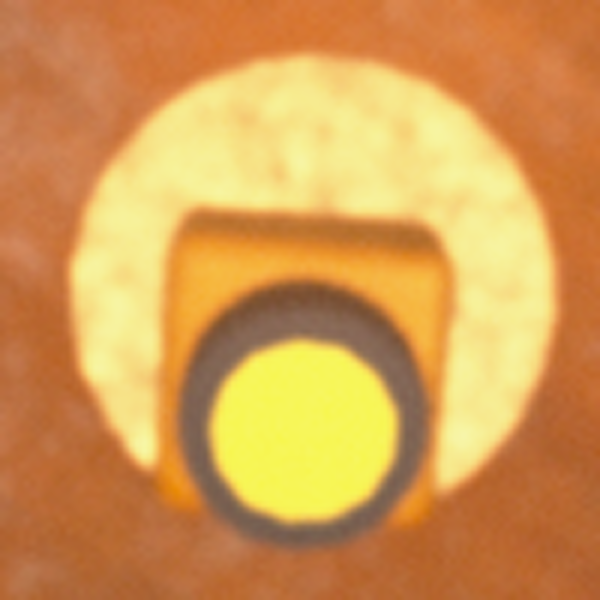

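Run:
```python
from h import *
c=grab("wrist")
f=lambda x,y,z:ray(c,270+x/6,130+y/6,z)[:2]
for z,a,b in((.046,(183,245),(163,480)),(.046,(452,275),(435,510)),(.046,(200,240),(430,258)),(.004,(200,212),(430,222))):
    d=f(*b,z)-f(*a,z); print(np.linalg.norm(d),np.degrees(np.arctan2(d[1],d[0]))%90)
L,Rr=f(174,370,.046),f(442,370,.046); print("mid",(L+Rr)/2,np.linalg.norm(L-Rr))
goto([.545,.336,.018],-52)
```

```text
0.04283123854517581 32.596756335396634
0.04307404481322482 35.6607549472659
0.040013011684231096 33.78953816543598
0.045296911411156764 35.80649293579227
mid [0.54828804 0.33652872] 0.04734000247761299
dpos [-0.0042  0.0024  0.1646] drot [-0.   0.   0.3] pos [0.5468 0.3405 0.1826] q [0.38 0.6  1.42 0.   1.12 1.29] t 2.1333
```

>>> arm_command:
  delta_rot:
    - [0, 0, 4]
    - [0, 0, 4]
    - [0, 0, 4]
    - [0, 0, 4]
    - [0, 0, 4]
    - [0, 0, 4]
    - [0, 0, 4]
    - [0, 0, 4]
    - [0, 0, 4]
    - [0, 0, 4]
    - [0, 0, 4]
    - [0, 0, 4]
  delta_pos:
    - [-0.004, 0.0024, 0.03]
    - [-0.004, 0.0024, 0.06]
    - [-0.004, 0.0024, 0.09]
    - [-0.004, 0.0024, 0.12]
    - [-0.004, 0.0024, 0.145]
    - [-0.004, 0.0024, 0.1625]
    - [-0.004, 0.0024, 0.1625]
    - [-0.004, 0.0024, 0.1625]
    - [-0.004, 0.0024, 0.1625]
    - [-0.004, 0.0024, 0.1625]
    - [-0.004, 0.0024, 0.1625]
    - [-0.004, 0.0024, 0.1625]
  gripper: [-1, -1, -1, -1, -1, -1, -1, 1, 1, 1, 1, 1]
  grip_force: 25

```text
time: 3.13
position: [0.546, 0.3365, 0.0215]
tool_rot: [0.956, 0.294, 0.001, -0.0]
ft_force: [0.4, 0.8, -0.2]
grip_width: 0.0612
grip_force: 0.0
```

>>> arm_command:
  delta_rot:
    - [0, 0, 0]
    - [0, 0, 0]
    - [0, 0, 0]
    - [0, 0, 0]
    - [0, 0, 0]
  delta_pos:
    - [0, 0, 0]
    - [0, 0, 0]
    - [0, 0, 0]
    - [0, 0, 0]
    - [0, 0, 0]
  gripper: [1, 1, 1, 1, 1]

```text
time: 3.55
position: [0.5455, 0.3364, 0.0209]
tool_rot: [0.956, 0.294, 0.001, -0.0]
ft_force: [-0.7, 0.0, 6.2]
grip_width: 0.0517
grip_force: 25.0
```

Run:
```python
from h import *
o=status.get_obs();print(o["grip_width"],o["grip_force"],o["ft_force"],o["moment"],o["tool_rot"])
p=o["position"]
goto([p[0],p[1],.13],-55.6);goto([.40,.02,.13],-75);goto([.447,-.199,.10],-91.7)
```

```text
0.05173757697216171 24.99702286440879 [-0.65213465  0.01248729  6.20148032] [-0.03860286  0.3401211   0.0464397 ] [ 9.55943868e-01  2.93549072e-01  5.04395457e-04 -9.75206531e-05]
dpos [ 1.000e-04  0.000e+00 -1.091e-01] drot [ 0.01 -0.06 -0.26] pos [0.5455 0.3364 0.0209] q [0.38 0.81 1.52 0.   0.81 1.35] t 3.55
dpos [-0.2979  0.1802 -0.1094] drot [-0.   -0.06 19.14] pos [0.5455 0.3364 0.0209] q [0.38 0.81 1.52 0.   0.81 1.35] t 3.55
dpos [-0.3819  0.3878 -0.0794] drot [-1.000e-02 -6.000e-02  3.584e+01] pos [0.5455 0.3364 0.0209] q [0.38 0.81 1.52 0.   0.81 1.35] t 3.55
```

>>> arm_command:
  delta_rot:
    - [0, 0, 0]
    - [0, 0, 0]
    - [0, 0, 0]
    - [0, 0, 0]
    - [0, 0, 0]
    - [0, 0, 0]
    - [0, 0, 0]
    - [0, 0, 0]
    - [0, 0, 0]
    - [0, 0, 0]
    - [0, 0, 0]
    - [0, 0, 0]
  delta_pos:
    - [0, 0, -0.015]
    - [0, 0, -0.04]
    - [0, 0, -0.07]
    - [-0.01, 0.006, -0.095]
    - [-0.03, 0.018, -0.11]
    - [-0.055, 0.033, -0.115]
    - [-0.083, 0.05, -0.115]
    - [-0.111, 0.067, -0.115]
    - [-0.14, 0.085, -0.115]
    - [-0.168, 0.102, -0.115]
    - [-0.197, 0.119, -0.115]
    - [-0.225, 0.136, -0.115]
  gripper: [1, 1, 1, 1, 1, 1, 1, 1, 1, 1, 1, 1]

```text
time: 4.55
position: [0.4334, 0.0961, 0.1345]
tool_rot: [0.956, 0.294, -0.001, -0.0]
ft_force: [1.4, 0.1, -3.9]
grip_width: 0.0516
grip_force: 25.0
```

>>> arm_command:
  delta_rot:
    - [0, 0, 3]
    - [0, 0, 6]
    - [0, 0, 9]
    - [0, 0, 12]
    - [0, 0, 15]
    - [0, 0, 18]
    - [0, 0, 21]
    - [0, 0, 24]
    - [0, 0, 27]
    - [0, 0, 30]
    - [0, 0, 33]
    - [0, 0, 36]
  delta_pos:
    - [-0.029, 0.017, 0]
    - [-0.055, 0.033, 0]
    - [-0.073, 0.044, 0]
    - [-0.083, 0.064, 0]
    - [-0.093, 0.09, 0]
    - [-0.105, 0.119, 0]
    - [-0.117, 0.148, 0]
    - [-0.129, 0.177, 0]
    - [-0.139, 0.203, 0]
    - [-0.147, 0.225, 0]
    - [-0.153, 0.242, 0]
    - [-0.157, 0.252, 0]
  gripper: [1, 1, 1, 1, 1, 1, 1, 1, 1, 1, 1, 1]

```text
time: 5.55
position: [0.4473, -0.2019, 0.1345]
tool_rot: [1.0, -0.018, 0.0, 0.0]
ft_force: [-0.3, 0.0, -4.7]
grip_width: 0.0515
grip_force: 25.0
```

>>> arm_command:
  delta_rot:
    - [0, 0, 0]
    - [0, 0, 0]
  delta_pos:
    - [0, 0, 0]
    - [0, 0, 0]
  gripper: [1, 1]

```text
time: 5.72
position: [0.446, -0.1991, 0.1344]
tool_rot: [1.0, -0.016, -0.001, -0.001]
ft_force: [-0.6, 1.2, -4.1]
grip_width: 0.0516
grip_force: 25.0
```

Run:
```python
from m import *
c=grab("wrist","w2.png"); goto([.447,-.199,.04],-91.7); o=status.get_obs();print(o["grip_width"],o["ft_force"],o["tool_rot"])
for dx,dy in((-.046,.046),(-.046,-.046),(.104,-.046),(.104,.046)): print(np.round(proj(c,[.4465+dx,-.199+dy,.024])))
```

```text
dpos [0.0017 0.0009 0.0943] drot [-0.12  0.15 -0.1 ] pos [ 0.4456 -0.1982  0.1343] q [-0.65  0.48  1.86  0.    0.8   0.95] t 5.7667
0.05194486492984742 [-0.39766865  0.38298862 -4.09790516] [ 0.99987485 -0.01573592 -0.00125546 -0.00104537]
[273. 242.]
[364. 239.]
[366.  80.]
[261.  84.]
```

View pics/w2.png

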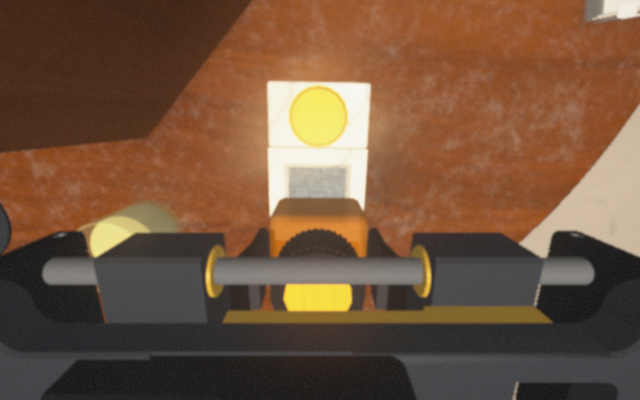

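Run:
```python
from m import *
c=grab("wrist"); im=c["pixels"]; hsv=cv2.cvtColor(im,cv2.COLOR_BGR2HSV)
yel=cv2.inRange(hsv,(20,110,180),(34,255,255)); cen(c,yel,280,80,356,150,.028,"dish")
w=cv2.inRange(hsv,(0,0,190),(180,75,255)); 
Lf,Rt=[],[]
for v in range(95,190,5):
    r=np.where(w[v,255:385])[0]+255; a,b=ray(c,r[0]-.5,v,.024)[:2],ray(c,r[-1]+.5,v,.024)[:2]; Lf.append(a);Rt.append(b)
Lf,Rt=np.array(Lf),np.array(Rt)
for n,l in(("L",Lf),("R",Rt)):
    k=np.polyfit(l[:,0],l[:,1],1); print(n,np.degrees(np.arctan(k[0])),"y at x=.447",np.polyval(k,.447),"res",np.std(l[:,1]-np.polyval(k,l[:,0])))
B=[]
for u in range(275,365,5):
    r=np.where(w[70:140,u])[0]+70; B.append(ray(c,u,r[0]-.5,.024)[:2])
B=np.array(B);k=np.polyfit(B[:,1],B[:,0],1);print("back",np.degrees(np.arctan(-k[0])),"x at y=-.2",np.polyval(k,-.2))
# felt far edge
print([hsv[v,318].tolist() for v in range(140,200,4)])
```

```text
dish [319. 115.] ctr [ 0.5218 -0.202   0.028 ] sides [0.0502 0.0512] ang 88.2
L -3.867138673132787 y at x=.447 -0.15139164894486998 res 0.0003458354066473124
R -1.9152370086764825 y at x=.447 -0.24535275479993912 res 0.0002854739970389605
back -2.721660772094427 x at y=-.2 0.5507518737116027
[[28, 130, 247], [24, 134, 243], [24, 32, 246], [25, 12, 247], [25, 13, 247], [25, 13, 247], [23, 30, 241], [18, 35, 202], [20, 29, 194], [21, 28, 193], [21, 27, 181], [22, 25, 183], [20, 24, 188], [23, 25, 176], [20, 26, 175]]
```

>>> arm_command:
  delta_rot:
    - [0, 0, 0.6]
    - [0, 0, 0.6]
    - [0, 0, 0.6]
    - [0, 0, 0.6]
    - [0, 0, 0.6]
    - [0, 0, 0.6]
    - [0, 0, 0.6]
    - [0, 0, 0.6]
    - [0, 0, 0.6]
  delta_pos:
    - [0.002, 0.0007, 0.02]
    - [0.002, 0.0007, 0.045]
    - [0.002, 0.0007, 0.065]
    - [0.002, 0.0007, 0.08]
    - [0.002, 0.0007, 0.084]
    - [0.002, 0.0007, 0.088]
    - [0.002, 0.0007, 0.091]
    - [0.002, 0.0007, 0.094]
    - [0.002, 0.0007, 0.094]
  gripper: [1, 1, 1, 1, 1, 1, 1, 1, 1]

```text
time: 6.57
position: [0.449, -0.2002, 0.0414]
tool_rot: [1.0, -0.021, 0.0, 0.0]
ft_force: [-0.0, 0.4, -3.1]
grip_width: 0.0515
grip_force: 25.0
```

Run:
```python
from h import *
o=status.get_obs();print(o["grip_width"],o["ft_force"],o["moment"]);goto([.4473,-.1988,.031],-92.4)
```

```text
0.05154899559850673 [-0.01939857  0.35764848 -3.06513868] [-0.04526465  0.17558724  0.03642914]
dpos [-0.0018 -0.0013  0.0104] drot [ 0.03 -0.04 -0.03] pos [ 0.449  -0.2002  0.0414] q [-0.65  0.66  1.9  -0.    0.57  0.97] t 6.5667
```

>>> arm_command:
  delta_rot:
    - [0, 0, 0]
    - [0, 0, 0]
    - [0, 0, 0]
    - [0, 0, 0]
    - [0, 0, 0]
    - [0, 0, 0]
    - [0, 0, 0]
  delta_pos:
    - [-0.0018, -0.0013, 0]
    - [-0.0018, -0.0013, 0.002]
    - [-0.0018, -0.0013, 0.004]
    - [-0.0018, -0.0013, 0.006]
    - [-0.0018, -0.0013, 0.008]
    - [-0.0018, -0.0013, 0.01]
    - [-0.0018, -0.0013, 0.01]
  gripper: [1, 1, 1, 1, 1, 1, 1]

```text
time: 7.15
position: [0.447, -0.1988, 0.0309]
tool_rot: [1.0, -0.022, -0.0, -0.0]
ft_force: [-1.2, 0.0, -2.9]
grip_width: 0.0519
grip_force: 25.0
```

Run:
```python
from h import *
o=status.get_obs();print(o["grip_width"],o["ft_force"],o["moment"]);goto([.4473,-.1988,.031],-92.4)
```

```text
0.05194436760162985 [-1.198198    0.02753433 -2.9106072 ] [-0.04156521  0.23145415 -0.01470188]
dpos [ 0.0003 -0.     -0.0001] drot [-0.    0.   -0.07] pos [ 0.447  -0.1988  0.0309] q [-0.65  0.68  1.91  0.    0.55  0.97] t 7.15
```

>>> arm_command:
  delta_rot:
    - [0, 0, 0]
    - [0, 0, 0]
    - [0, 0, 0]
    - [0, 0, 0]
    - [0, 0, 0]
    - [0, 0, 0]
    - [0, 0, 0]
    - [0, 0, 0]
    - [0, 0, 0]
    - [0, 0, 0]
    - [0, 0, 0]
  delta_pos:
    - [0, 0, 0.001]
    - [0, 0, 0.001]
    - [0, 0, 0.001]
    - [0, 0, 0.001]
    - [0, 0, 0.001]
    - [0, 0, 0.001]
    - [0, 0, 0.001]
    - [0, 0, -0.02]
    - [0, 0, -0.05]
    - [0, 0, -0.08]
    - [0, 0, -0.08]
  gripper: [1, -1, -1, -1, -1, -1, -1, -1, -1, -1, -1]

```text
time: 8.07
position: [0.4497, -0.2006, 0.1153]
tool_rot: [1.0, -0.021, 0.004, 0.003]
ft_force: [-0.6, -0.3, 0.3]
grip_width: 0.0869
grip_force: 0.0
```

>>> arm_command:
  delta_rot:
    - [0, 0, -7]
    - [0, 0, -14]
    - [0, 0, -21]
    - [0, 0, -28]
    - [0, 0, -35]
    - [0, 0, -42]
    - [0, 0, -49]
    - [0, 0, -55]
    - [0, 0, -55]
  delta_pos:
    - [0, 0, 0]
    - [0, 0, 0]
    - [0, 0, 0]
    - [0, 0, 0]
    - [0, 0, 0]
    - [0, 0, 0]
    - [0, 0, 0]
    - [0, 0, 0]
    - [0, 0, 0]
  gripper: [-1, -1, -1, -1, -1, -1, -1, -1, -1]

```text
time: 8.82
position: [0.4467, -0.1985, 0.1106]
tool_rot: [0.896, 0.443, -0.0, -0.0]
ft_force: [-0.4, -0.2, 0.7]
grip_width: 0.0874
grip_force: 0.0
```

Run:
```python
from m import *
c=grab("top"); hsv=cv2.cvtColor(c["pixels"],cv2.COLOR_BGR2HSV)
c2=grab("wrist","w3.png"); s=grab("scene")["pixels"]
cv2.imwrite("pics/s3.png",np.hstack([cv2.resize(s[170:330,290:450],(400,400),interpolation=2),cv2.resize(c2["pixels"],(400,400))]))
o=status.get_obs();print(o["grip_width"],o["ft_force"],o["moment"]);goto([.4473,-.1988,.060],-37)
print(proj(c2,[.4473,-.1988,.085]))
```

```text
0.08714337610573501 [ 0.95684948 -0.2009764   0.03440385] [-0.07066349  0.08088385 -0.00235255]
dpos [0.0002 0.0004 0.0508] drot [-0.02 -0.   -0.6 ] pos [ 0.4469 -0.1987  0.1108] q [-0.65  0.53  1.87  0.    0.74  0.01] t 8.9667
(np.float64(318.5834542926521), np.float64(227.57971359798998))
```

View pics/s3.png

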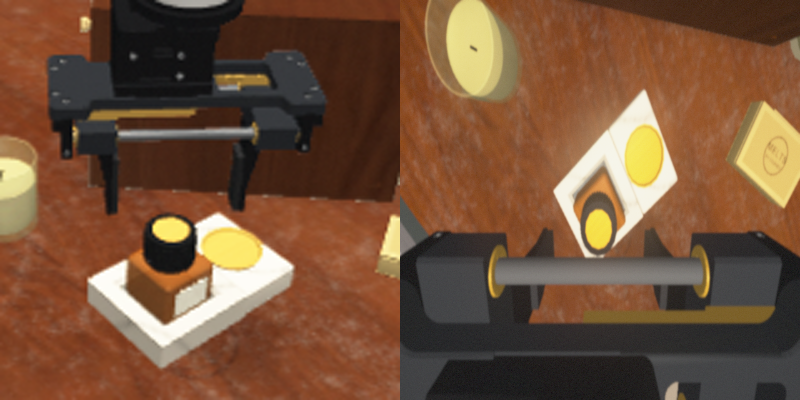

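>>> arm_command:
  delta_rot:
    - [0, 0, 0]
    - [0, 0, 0]
    - [0, 0, 0]
    - [0, 0, 0]
    - [0, 0, 0]
    - [0, 0, 0]
    - [0, 0, 0]
    - [0, 0, 0]
    - [0, 0, 0]
    - [0, 0, 0]
    - [0, 0, 0]
    - [0, 0, 0]
  delta_pos:
    - [0, 0, 0.02]
    - [0, 0, 0.04]
    - [0, 0, 0.0505]
    - [0, 0, 0.0505]
    - [0, 0, 0.0505]
    - [0, 0, 0.0505]
    - [0, 0, 0.0505]
    - [0, 0, 0.0505]
    - [0, 0, 0.0505]
    - [0, 0, 0.0505]
    - [0, 0, 0.0505]
    - [0, 0, 0.0505]
  gripper: [-1, -1, -1, -1, 1, 1, 1, 1, 1, 1, 1, 1]
  grip_force: 40

```text
time: 9.97
position: [0.447, -0.1988, 0.0607]
tool_rot: [0.897, 0.443, 0.0, 0.0]
ft_force: [-0.2, 0.1, -0.4]
grip_width: 0.0414
grip_force: 0.1
```

>>> arm_command:
  delta_rot:
    - [0, 0, 0]
    - [0, 0, 0]
    - [0, 0, 0]
    - [0, 0, 0]
  delta_pos:
    - [0, 0, 0]
    - [0, 0, 0]
    - [0, 0, 0]
    - [0, 0, 0]
  gripper: [1, 1, 1, 1]

```text
time: 10.3
position: [0.4471, -0.1988, 0.0607]
tool_rot: [0.897, 0.443, 0.0, 0.0]
ft_force: [-0.6, 0.0, 2.9]
grip_width: 0.0407
grip_force: 40.0
```

Run:
```python
from h import *
o=status.get_obs();print(o["grip_width"],o["grip_force"],o["ft_force"],o["moment"]);goto([.4473,-.1988,.060],-37)
```

```text
0.04069875252513515 40.000648121131235 [-0.60857479  0.0101365   2.91350973] [-0.08895173  0.15846776 -0.0188595 ]
dpos [0.0002 0.0002 0.0007] drot [ 0.01  0.   -0.46] pos [ 0.4471 -0.1988  0.0607] q [-0.65  0.62  1.9  -0.    0.62  0.01] t 10.3
```

>>> arm_command:
  delta_rot:
    - [0, 0, -2]
    - [0, 0, -4]
    - [0, 0, -5]
    - [0, 0, -5]
  delta_pos:
    - [0, 0, 0]
    - [0, 0, 0]
    - [0, 0, 0]
    - [0, 0, 0]
  gripper: [1, 1, 1, 1]

```text
time: 10.63
position: [0.4472, -0.1989, 0.0607]
tool_rot: [0.877, 0.481, 0.0, 0.0]
ft_force: [-0.0, 0.9, 3.4]
grip_width: 0.0407
grip_force: 40.0
```

Run:
```python
from h import *
o=status.get_obs();print(o["grip_width"],o["grip_force"],o["ft_force"],o["moment"]);goto([.4473,-.1988,.060],-37)
```

```text
0.04069392575292022 40.00045479973778 [-0.04447183  0.92275522  3.36787382] [-0.07331947  0.12929508 -0.00312495]
dpos [0.0002 0.     0.0007] drot [0.03 0.   4.55] pos [ 0.4472 -0.1989  0.0607] q [-0.65  0.62  1.9  -0.    0.62 -0.08] t 10.6333
```

>>> arm_command:
  delta_rot:
    - [0, 0, -1.5]
    - [0, 0, -3]
    - [0, 0, -4]
    - [0, 0, -4]
  delta_pos:
    - [0, 0, 0]
    - [0, 0, 0]
    - [0, 0, 0]
    - [0, 0, 0]
  gripper: [1, 1, 1, 1]

```text
time: 10.97
position: [0.4472, -0.1989, 0.0607]
tool_rot: [0.859, 0.512, 0.0, 0.0]
ft_force: [0.7, 0.5, 4.4]
grip_width: 0.0406
grip_force: 40.0
```

Run:
```python
from h import *
o=status.get_obs();print(o["grip_width"],o["grip_force"],o["ft_force"],o["moment"]);goto([.4473,-.1988,.060],-37)
```

```text
0.040601956029303554 40.0005819038779 [0.69332203 0.51719391 4.40449693] [-0.08709386  0.05691706  0.02274064]
dpos [ 0.0002 -0.      0.0007] drot [0.04 0.   8.54] pos [ 0.4472 -0.1989  0.0607] q [-0.65  0.62  1.9  -0.    0.62 -0.15] t 10.9667
```

>>> arm_command:
  delta_rot:
    - [0, 0, -1.5]
    - [0, 0, -3]
    - [0, 0, -4]
    - [0, 0, -4]
  delta_pos:
    - [0, 0, 0]
    - [0, 0, 0]
    - [0, 0, 0]
    - [0, 0, 0]
  gripper: [1, 1, 1, 1]

```text
time: 11.3
position: [0.4472, -0.1989, 0.0607]
tool_rot: [0.841, 0.541, 0.0, 0.0]
ft_force: [0.1, -1.0, 5.0]
grip_width: 0.0403
grip_force: 40.0
```

Run:
```python
from h import *
o=status.get_obs();print(o["grip_width"],o["grip_force"],o["ft_force"],o["moment"]);goto([.4473,-.1988,.060],-37)
```

```text
0.040289097625543106 40.000800886555226 [ 0.10550253 -0.98848118  4.97320029] [-0.05927324  0.03622364  0.02350641]
dpos [0.0002 0.0001 0.0007] drot [3.000e-02 1.000e-02 1.253e+01] pos [ 0.4472 -0.1989  0.0607] q [-0.65  0.62  1.9  -0.    0.62 -0.22] t 11.3
```

>>> arm_command:
  delta_rot:
    - [0, 0, -2]
    - [0, 0, -4]
    - [0, 0, -6]
    - [0, 0, -6]
  delta_pos:
    - [0, 0, 0]
    - [0, 0, 0]
    - [0, 0, 0]
    - [0, 0, 0]
  gripper: [1, 1, 1, 1]

```text
time: 11.63
position: [0.4471, -0.1989, 0.0607]
tool_rot: [0.811, 0.585, 0.0, 0.0]
ft_force: [0.0, -0.2, 5.7]
grip_width: 0.041
grip_force: 40.0
```

Run:
```python
from h import *
o=status.get_obs();print(o["grip_width"],o["grip_force"],o["ft_force"],o["moment"]);goto([.4473,-.1988,.060],-37)
c=grab("scene");cv2.imwrite("pics/s4.png",cv2.resize(c["pixels"][170:330,290:450],(600,600),interpolation=2))
```

```text
0.04101622341822043 40.000447935963166 [ 0.04238887 -0.1940204   5.65945022] [-0.09343248  0.03044742  0.03574042]
dpos [0.0002 0.0001 0.0007] drot [3.000e-02 1.000e-02 1.854e+01] pos [ 0.4471 -0.1989  0.0607] q [-0.65  0.62  1.9  -0.    0.62 -0.33] t 11.6333
```

View pics/s4.png

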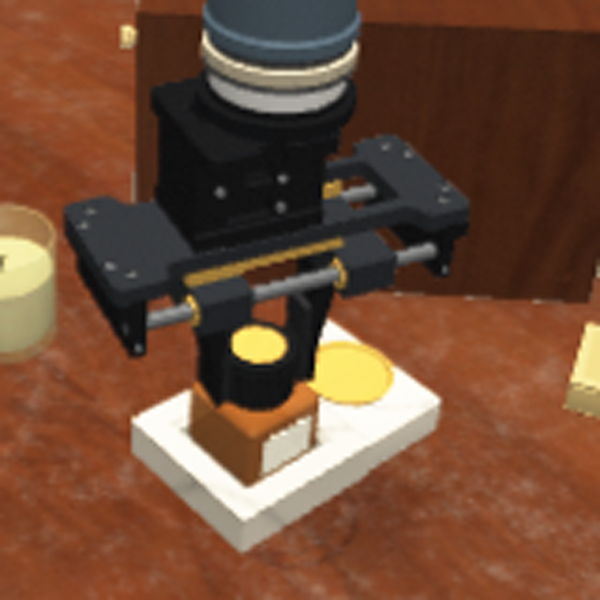

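>>> arm_command:
  delta_rot:
    - [0, 0, -6]
    - [0, 0, -12]
    - [0, 0, -18]
    - [0, 0, -24]
    - [0, 0, -30]
    - [0, 0, -36]
    - [0, 0, -41]
    - [0, 0, -46]
    - [0, 0, -51]
    - [0, 0, -55]
    - [0, 0, -58]
    - [0, 0, -58]
  delta_pos:
    - [0, 0, 0]
    - [0, 0, 0]
    - [0, 0, 0]
    - [0, 0, 0]
    - [0, 0, 0]
    - [0, 0, 0]
    - [0, 0, 0]
    - [0, 0, 0]
    - [0, 0, 0]
    - [0, 0, 0]
    - [0, 0, 0]
    - [0, 0, 0]
  gripper: [1, 1, 1, 1, 1, 1, 1, 1, 1, 1, 1, 1]

```text
time: 12.68
position: [0.4471, -0.1989, 0.0607]
tool_rot: [0.426, 0.905, -0.0, 0.0]
ft_force: [0.1, -0.2, 5.4]
grip_width: 0.0401
grip_force: 40.0
```

Run:
```python
from h import *
o=status.get_obs();print(o["grip_width"],o["grip_force"],o["ft_force"],o["moment"]);goto([.4473,-.1988,.060],-37)
```

```text
0.040068349294297374 40.00032027652196 [ 0.09811329 -0.17310659  5.44131515] [-0.10426318  0.0443272   0.00119992]
dpos [-0.      0.0002  0.0007] drot [2.000e-02 2.000e-02 7.656e+01] pos [ 0.4471 -0.1989  0.0607] q [-0.65  0.62  1.9  -0.    0.62 -1.34] t 12.6833
```

>>> arm_command:
  delta_rot:
    - [0, 0, 0]
    - [0, 0, 0]
    - [0, 0, 0]
    - [0, 0, 0]
  delta_pos:
    - [0, 0, -0.001]
    - [0, 0, -0.002]
    - [0, 0, -0.004]
    - [0, 0, -0.004]
  gripper: [1, 1, 1, 1]

```text
time: 13.02
position: [0.4468, -0.1986, 0.0645]
tool_rot: [0.426, 0.905, 0.0, -0.0]
ft_force: [0.2, 0.5, -0.1]
grip_width: 0.0405
grip_force: 40.0
```

Run:
```python
from h import *
o=status.get_obs();print(o["grip_width"],o["grip_force"],o["ft_force"],o["moment"]);goto([.4473,-.1988,.060],-37)
```

```text
0.040532042380271895 39.999796413467266 [ 0.1903275   0.52196653 -0.12254377] [-0.05891614  0.01960404 -0.02206795]
dpos [-0.0004  0.0003  0.0045] drot [-2.000e-02 -2.000e-02  7.651e+01] pos [ 0.4468 -0.1986  0.0645] q [-0.65  0.62  1.9  -0.    0.63 -1.34] t 13.0167
```

>>> arm_command:
  delta_rot:
    - [0, 0, 0]
    - [0, 0, 0]
    - [0, 0, 0]
    - [0, 0, 0]
    - [0, 0, 0]
    - [0, 0, 0]
    - [0, 0, 0]
    - [0, 0, 0]
    - [0, 0, 0]
    - [0, 0, 0]
  delta_pos:
    - [0, 0, -0.005]
    - [0, 0, -0.012]
    - [0, 0, -0.02]
    - [0, 0, -0.03]
    - [0, 0, -0.045]
    - [0, 0, -0.06]
    - [0, 0, -0.08]
    - [0, 0, -0.095]
    - [0, 0, -0.1]
    - [0, 0, -0.1]
  gripper: [1, 1, 1, 1, 1, 1, 1, 1, 1, 1]

```text
time: 13.85
position: [0.4478, -0.1993, 0.1664]
tool_rot: [0.426, 0.905, -0.0, 0.002]
ft_force: [0.0, 0.3, -0.6]
grip_width: 0.0405
grip_force: 40.0
```

Run:
```python
from h import *
c=grab("scene");x,y=.4473,-.1988
for z in (.057,.075,.08,.085,.161): print(z,[((a-b)*3.75) for a,b in zip(proj(c,[x,y,z]),(310,140))])
cv2.imwrite("pics/s5.png",cv2.resize(c["pixels"][140:300,310:470],(600,600),interpolation=2));goto([.4473,-.1988,.165],-37)
```

```text
0.057 [np.float64(176.37304981220495), np.float64(497.19081351860143)]
0.075 [np.float64(178.19634548389345), np.float64(471.0277529938298)]
0.08 [np.float64(178.71098580566027), np.float64(463.6430122214225)]
0.085 [np.float64(179.2292479889548), np.float64(456.2063001841057)]
0.161 [np.float64(187.58127088648843), np.float64(336.36041672951)]
dpos [-0.      0.0001  0.0003] drot [8.000e-02 7.000e-02 7.654e+01] pos [ 0.4472 -0.1989  0.1653] q [-0.65  0.43  1.83  0.    0.88 -1.34] t 13.9
```

View pics/s5.png

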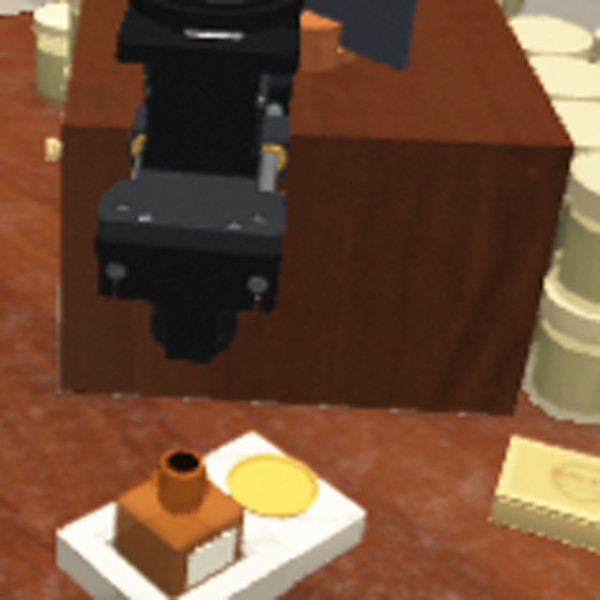

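>>> arm_command:
  delta_rot:
    - [0, 0, 0]
    - [0, 0, 0]
    - [0, 0, 0]
    - [0, 0, 0]
    - [0, 0, 0]
    - [0, 0, 0]
  delta_pos:
    - [0, 0, -0.002]
    - [0, 0, -0.002]
    - [0, 0, -0.002]
    - [0, 0, -0.002]
    - [0, 0, -0.002]
    - [0, 0, -0.002]
  gripper: [1, 1, 1, 1, 1, 1]

```text
time: 14.4
position: [0.4468, -0.1987, 0.1662]
tool_rot: [0.426, 0.905, 0.0, -0.0]
ft_force: [0.6, 0.2, 0.5]
grip_width: 0.0405
grip_force: 40.0
```

Run:
```python
from h import *
o=status.get_obs();print(o["position"],o["grip_width"],np.abs(o["joint_velocities"]).max())
print(robot.hand_in())
```

```text
[ 0.44681573 -0.19869065  0.16615959] 0.04053281774777612 0.003520939576314424
the job is handed in; nothing more can be done
None
```

The flask from the cork coaster is seated in the pocket, its cap came off counter-clockwise (right-handed thread), and the gripper holds it upright about 82 mm above the open mouth; the job was handed in at 14.4 s with no verdict returned.

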